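Latch a slide magazine into the scanner's feed track

ROBOT

A 6-joint arm with a two-finger parallel gripper is mounted at the origin on the work surface. World frame = base frame: x ahead of the robot, y to its left, z up, the work surface at z = 0. Lengths are in m, angles in rad, forces in N, time in s.
With the tool pointing down it reaches from about 0.425 to 0.925 m from the base axis. Payload 12.5 kg.
Tool frame: the origin (TCP) lies on the mounting face of the last link; the fingertips stand 173 mm ahead of it and the grasp point (between the pads) lies 155 mm ahead of it; z points along the fingers, y is the line along which they close (so a half turn about z gives the same grasp; the last joint's range is limited). The gripper opens to 85 mm and grips with 20 to 120 N. Pads are 22 mm wide; open, the fingers measure 114 mm over their backs; the gripper's body (76 mm by 85 mm) begins 54 mm behind the grasp point. The pads swing forward as they close: fully open they stand 13 mm farther back than shut.
Start: joints at [1.177, 0.491, 1.559, -0, 1.092, -0.106], TCP at [0.177, 0.599, 0.405] pointing down, gripper open.
Joint ranges: [-3.1, 3.1], [-0.84, 2.19], [0.05, 2.79], [-1.13, 4.28], [0.06, 2.93], [-2.69, 2.69]. Speed limits (rad/s): [2.22, 2.22, 2.79, 3.14, 3.14, 3.14].

INTERFACE

Orientations are given as a rotation vector (axis times angle).
In Python, from cell import * gives the robot as it stands. The module is installed in compiled form; this text tells all that it offers.
- The arm moves only by the tool arm_command, never from a script. Its argument "rows" is one flat list of numbers, 5 for each row, row after row: the shift along the tool's x, y, z in mm, then the turn about the tool's z in rad, then the opening in per cent of the stroke, from 0 (shut) to 100 (fully open). A call has 1 to 12 rows; each row is the pose to reach, as a shift and turn from the pose commanded when the call began, along the tool's axes at that moment; what a row does not reach only later rows make up. A row lasts 1/10 s, in which the tool goes at most 50 mm and 8.59 degrees, less where a joint would pass 70% of its speed; a pose out of reach is approached as far as the arm can. A call with a gripper value outside its range is refused whole. The fingers move at their own pace and stop on an object; "force" is the grip in N (left out, the last holds). Time passes only in rows, so rows that repeat a pose let the fingers close. It gives the time, the measured TCP pose, the force, the opening and the grip force at its end, in the units of the state.
- read_state(): the state, without advancing time (a new reading comes with each control period).
- get_image(name): name is "scene" or "top" or "wrist"; returns (picture, depth): 400x640x3 uint8, red, green, blue; 400x640 float32, m along the optical axis (not along the pixel's ray), 0 where there is no reading.
- camera_model(name): a dict with "intrinsics" (3x3 intrinsics, pixels), "xyz" and "orientation" of the camera in the world; the wrist camera has in their place "mount" (4x4, takes a point from camera to tool coordinates, whose origin is the TCP and whose axes are the flange's). Camera axes: x right, y up, looking along -z (the intrinsics and any distortion apply to the point x, -y, -z); pixel columns grow to the right and rows downward; lengths in m; the calibration is good to about 2 mm. A picture is of the moment at which its call begins: read the wrist's pose just before it. camera_model takes no time and is no camera call.
- finish_job(): hands the job in; it is judged then, once.
The state is a dict: "clock": time; "q": joint angles; "qvel": joint speeds; "joint_torque": joint torques, N m; "tool_pos": TCP position; "orientation": TCP orientation; "wrist_force": force on the tool from outside, world axes, zero at the start; "ft_torque": the same for the moment, N m; "gripper_width": opening from 0.0 (shut) to 1.0 (fully open); "grip_force": force on a finger pad.
Only numpy, scipy, OpenCV 4.12 (cv2) and the standard library are available. Lean on these libraries where they do the work, as an engineer would, in place of code of your own. Each camera call takes 0.05 s, during which the arm holds its last target. There are 200 camera calls.

TASK

Load the white magazine of glass slides into the slide scanner: stand it upright in the open, flared mouth of the feed track with its red nose pointing into the track, then slide it along the track until it clicks past the yellow sprung pawl and stays in by itself, and let go of it. Feel your way: once it is in the track, never press it against the scanner with more than 25 N (the rubber end stop comes soon after the click). Keep the magazine upright, and leave the spare magazines and everything else on the bench where they stand.

Things in the scene. Friction and masses are not known exactly. Their poses are not given: they have to be found in the camera images.
- magazine_center (a point): White slide magazine, 100 (x) x 40 (y) x 60 (z) mm, 0.3 kg, six glass slides on top. Point: its centre, 30 mm up. +x points to its red nose, z up. A red cam on its -y side, 16 to 28 mm above the underside, begins 20 mm behind the centre, slopes out 7 mm and ends in a square face 42 mm behind it. Grip the flat sides above 30 mm; its flat rear face may be pushed.
- deck: The scanner's fixed feed track. Origin: at bench level under the centre line; +x is the feed direction, z up. Tray floor 8 mm above the bench, x = -170 to 190 mm. Two guides, 8 mm high, leave a track 43 mm wide from x = -45 to 135 mm; from -45 back to -105 mm they flare to 70 mm, the mouth. The magazine slides along the floor, its +x along the deck's +x.
- mouth (a point): Point in the flared mouth where the magazine's centre belongs when it is first stood there: deck x = -110, y = 0, 38 mm above the bench. Axes as the deck's. 5 mm of room to each side at the nose.
- latch_zone (a point): Point at deck x = 50, y = 0, 38 mm above the bench. Pawl, blue ejector and black buffers share a carriage set differently on each scanner (not given): the click comes with the magazine's centre anywhere from 16 mm before to 17 mm beyond this point. The yellow pawl, on the -y side, 26 to 34 mm above the bench, meets only the cam and snaps in behind it; 14 N or less passes it.
- ejector_zone (a point): Point at deck x = 100, y = 0, 38 mm above the bench, where the magazine's nose comes. From 46 mm before the click the ejector pushes back, 3 rising to 7 N; let go too soon, the magazine is pushed out 35 mm or more short of the click, else it rests on the pawl. From 2 mm past the latched place the rubber buffers add 3.5 N per mm: 25 N in all about 5 mm farther on.
- bridge (a point): Top centre of the white reader bridge across the track, 92 mm above the bench: x = 73 to 107 mm of the deck, underside 76 mm above the bench; the magazine passes under it. The scanner's white housing, 115 mm high, 170 mm wide, follows at deck x = 190 to 290 mm.
- spare_a_center (a point): Blue spare magazine with a grey nose, empty. Same shape and size as the white magazine; a bystander, not to be moved. Point: its centre, 30 mm above its underside.
- spare_b_center (a point): Grey spare magazine with a black nose, empty. Same shape and size as the white magazine; a bystander, not to be moved. Point: its centre, 30 mm above its underside.
- dish: Petri dish, 90 mm across, 14 mm high; a bystander. Origin: centre of its underside.
- reagent: Amber bottle, 60 mm across, 130 mm high; a bystander. Origin: centre of its underside.
- beaker: Glass beaker, 70 mm across, 90 mm high; a bystander. Origin: centre of its underside.
- tipbox: Green pipette-tip box, 120 x 85 x 60 mm; a bystander. Origin: centre of its underside.
- jar: White jar, 56 mm across, 70 mm high; a bystander. Origin: centre of its underside.

How it is judged:
By the outcome, as a careful person would: the job done as asked, in the order asked, and still so for the second after the job is handed in, with the robot touching nothing.
It also fails if it takes over 61 s, if anything falls off the work surface, if the arm or the gripper's body presses on something with over 40 N, if the wrist force passes 120 N, or if a joint passes its speed limit or range.

## Working session

There is one attempt and no reset: what is moved stays moved. The work goes in short steps, Python scripts to look and compute and a tool call to move; the robot and the scene stay as the last step left them, time stands still between calls to the robot, and variables do not carry over. Pictures are saved under pics/ and viewed, at most 10 in all, crops included, and the job is handed in when it is done.

Besides the shell and the picture viewer there is one more tool, called after "Call:" in YAML: its name, and indented under it one key for each argument. arm_command: Moves the arm, as the interface text tells. Its arguments: {"type":"object","properties":{"rows":{"type":"array"},"force":{"type":"number"}},"required":["rows"]}

```bash
mkdir -p pics
cat > h.py <<'E'
from cell import *
import numpy as np, cv2
from scipy.spatial.transform import Rotation as R
def rot(o):
    o=np.array(o,float)
    return o if o.shape==(3,3) else (R.from_rotvec(o).as_matrix() if o.size==3 else R.from_quat(o).as_matrix())
def cam(name,st=None):
    m=camera_model(name); K=np.array(m["intrinsics"])
    if "mount" in m:
        T=np.eye(4);T[:3,:3]=rot(st["orientation"]);T[:3,3]=st["tool_pos"]; T=T@np.array(m["mount"])
        return K,T[:3,:3],T[:3,3]
    return K,rot(m["orientation"]),np.array(m["xyz"])
def ray(c,u,v):
    K,Rm,t=c; d=np.linalg.solve(K,[u,v,1.]); return Rm@(d*[1,-1,-1]),t
def pz(c,u,v,z):   # pixel on plane z
    d,t=ray(c,u,v); return t+d*(z-t[2])/d[2]
def pd(c,u,v,dep):
    d,t=ray(c,u,v); return t+d*dep
def proj(c,p):
    K,Rm,t=c; q=Rm.T@(np.array(p)-t); q=q*[1,-1,-1]; q=K@q; return q[:2]/q[2]
E
python3 - <<'E'
from h import *
print(read_state())
for n in("scene","top","wrist"):
    print(n,camera_model(n))
    p,d=get_image(n); cv2.imwrite(f"pics/{n}0.png",p[:,:,::-1]); np.save(f"{n}0.npy",d)
E
```

```text
{'clock': 0.0, 'q': array([ 1.17739941e+00,  4.91562994e-01,  1.55946794e+00,  8.99713987e-06,
        1.09169137e+00, -1.05594853e-01]), 'qvel': array([ 0.00056112,  0.0004198 , -0.00051912, -0.00023382,  0.00013991,
        0.00012398]), 'joint_torque': array([-4.63539720e-03, -6.18444371e+01, -2.61596435e+01, -2.74008753e-04,
        4.09175307e-03, -3.60116417e-06]), 'tool_pos': array([0.17736349, 0.59926673, 0.40411913]), 'orientation': array([-4.50485086e-01, -3.10883637e+00,  1.71626341e-03]), 'wrist_force': array([0.14278118, 0.07591169, 0.26660227]), 'ft_torque': array([-0.00369549,  0.01171802, -0.00910496]), 'grip_force': 0.0, 'gripper_width': 1.0010806453047254}
scene {'intrinsics': array([[489.94729609,   0.        , 315.39217556],
       [  0.        , 489.94729609, 197.5823098 ],
       [  0.        ,   0.        ,   1.        ]]), 'xyz': array([1.10645092, 0.33683254, 0.88393452]), 'orientation': array([0.35848788, 0.77565723, 2.18156592])}
top {'intrinsics': array([[473.3950876 ,   0.        , 314.6512401 ],
       [  0.        , 473.3950876 , 204.11337183],
       [  0.        ,   0.        ,   1.        ]]), 'xyz': array([ 0.39873166, -0.08589963,  1.13486502]), 'orientation': array([ 0.15379048, -0.16758241, -1.6307363 ])}
wrist {'intrinsics': array([[354.35187064,   0.        , 318.07811299],
       [  0.        , 354.35187064, 194.9878001 ],
       [  0.        ,   0.        ,   1.        ]]), 'mount': array([[ 1.89622686e-04,  9.63522491e-01,  2.67627303e-01,
         6.94696203e-02],
       [ 9.99999965e-01, -1.33957842e-04, -2.26252272e-04,
         5.44464383e-04],
       [-1.82148376e-04,  2.67627337e-01, -9.63522483e-01,
         2.95844557e-02],
       [ 0.00000000e+00,  0.00000000e+00,  0.00000000e+00,
         1.00000000e+00]])}
```

View pics/top0.png

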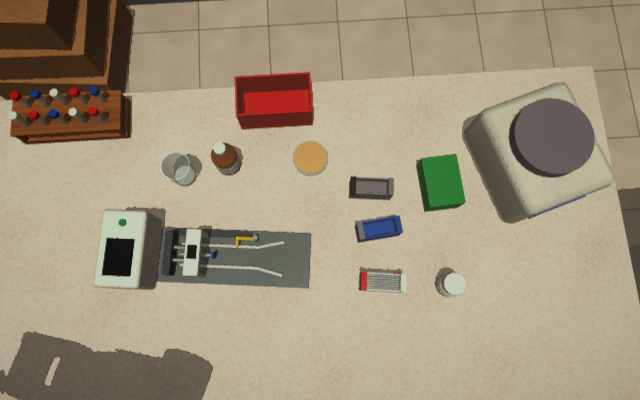

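View pics/scene0.png

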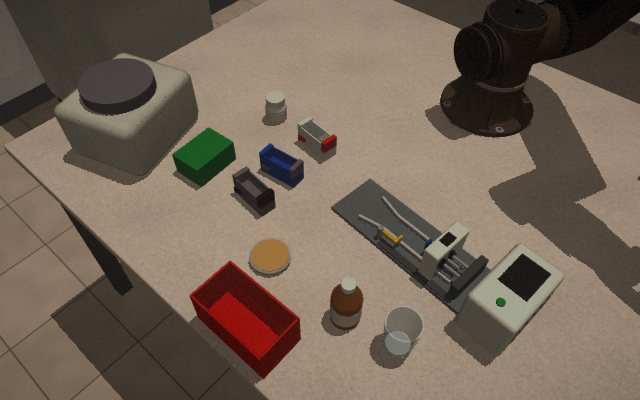

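Run:
```python
from h import *
c=cam("top"); d=np.load("top00.npy") if 0 else np.load("top0.npy")
f=lambda *a:print(*[np.round(x,4) for x in a])
f(proj(c,[0,0,0]),proj(c,[.177,.599,.4]))
for n,u,v in [("tray nr corner",310,233),("tray",308,287),("nose",363,281),("rear",402,282),("magc",382,281),("floor",290,258),("hous",122,222),("bench",330,330),("spareA",378,229)]:
    f(n,pd(c,u,v,d[v,u]))
p=cv2.imread("pics/top0.png")
a=cv2.resize(p[210:310,350:480],None,fx=6,fy=6,interpolation=cv2.INTER_CUBIC)
b=cv2.resize(p[220:300,150:320],None,fx=4.7,fy=4.7,interpolation=cv2.INTER_CUBIC)
cv2.imwrite("pics/a.png",a);cv2.imwrite("pics/b.png",b)
```

```text
[286.3721 490.8723] [-162.6011  495.3951]Traceback (most recent call last):
  File "<stdin>", line 6, in <module>
  File "<stdin>", line 3, in <lambda>
    return _wrapfunc(a, 'round', decimals=decimals, out=out)
    return _wrapit(obj, method, *args, **kwds)
    result = getattr(arr, method)(*args, **kwds)
numpy._core._exceptions._UFuncNoLoopError: ufunc 'multiply' did not contain a loop with signature matching types (dtype('<U14'), dtype('float64')) -> None
```

Run:
```python
from h import *
c=cam("top"); d=np.load("top0.npy")
for n,u,v in [("tray nr corner",309,235),("tray",308,285),("nose",363,281),("rear",402,282),("magc",382,281),("floor",290,258),("hous",122,222),("bench",330,330),("spareA",378,229)]:
    print(n,np.round(pd(c,u,v,d[v,u]),4))
p=cv2.imread("pics/top0.png")
a=cv2.resize(p[210:310,350:480],None,fx=6,fy=6,interpolation=cv2.INTER_CUBIC)
b=cv2.resize(p[220:300,150:320],None,fx=4.7,fy=4.7,interpolation=cv2.INTER_CUBIC)
cv2.imwrite("pics/a.png",a);cv2.imwrite("pics/b.png",b)
```

```text
tray nr corner [ 0.5552 -0.085   0.0092]
tray [ 0.4375 -0.0751  0.0098]
nose [ 0.4363 -0.199   0.0627]
rear [ 0.4283 -0.2858  0.0629]
magc [ 0.4337 -0.242   0.0583]
floor [ 0.5034 -0.0365  0.0094]
hous [0.5954 0.3189 0.1178]
bench [ 0.3315 -0.1195 -0.0029]
spareA [ 0.5556 -0.248   0.0314]
```

View pics/a.png

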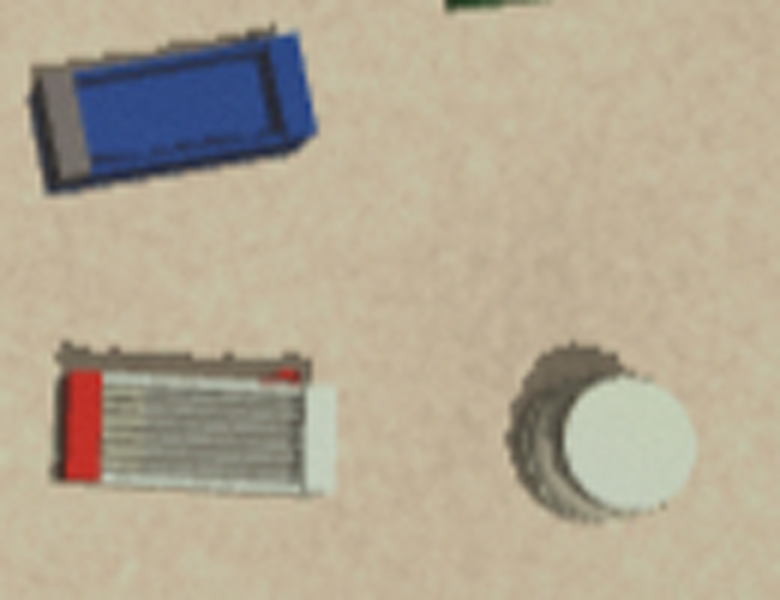

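View pics/b.png

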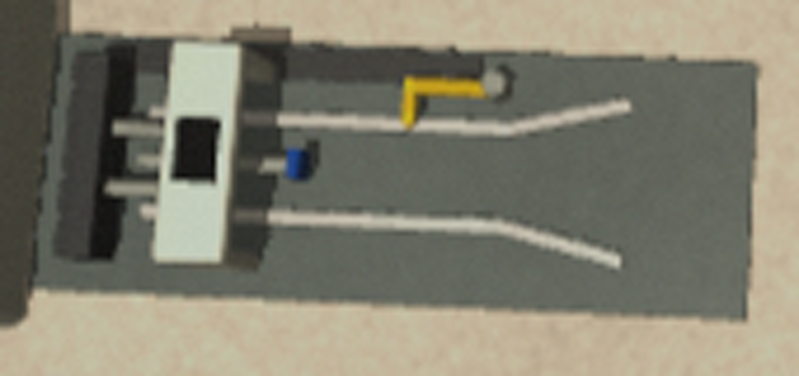

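```bash
cat >> h.py <<'E'
def go(grasp,ang):
    """shift (mm) and turn to put grasp point (155 ahead of TCP) at grasp, tool x along world angle ang (mod pi)"""
    s=read_state(); Rm=rot(s["orientation"]); tcp=np.array(grasp)+[0,0,.155]
    sh=Rm.T@(tcp-s["tool_pos"])*1000
    cur=np.arctan2(Rm[1,0],Rm[0,0]); t=-(ang-cur); t=[(t+np.pi)%(2*np.pi)-np.pi,(t+2*np.pi)%(2*np.pi)-np.pi]
    print("shift",sh.round(1),"turn",np.round(t,3),"q6",s["q"][5].round(3),"toolx ang",cur.round(3),"grasp now",(s["tool_pos"]+Rm[:,2]*.155).round(4),"tilt",Rm[2].round(3))
E
python3 - <<'E'
from h import *
c=cam("top")
A=lambda x,y,z:pz(c,350+(x+.5)/6-.5,210+(y+.5)/6-.5,z)
B=lambda x,y,z:pz(c,150+(x+.5)/4.7-.5,220+(y+.5)/4.7-.5,z)
n1,n2,r1,r2=[A(*p,.06) for p in[(64,372),(62,480),(335,386),(335,494)]]
C=(n1+n2+r1+r2)/4; v=(n1+n2-r1-r2)/2
print("mag",C.round(4),"len",np.hypot(*v[:2]),"w",np.linalg.norm(n1-n2),np.linalg.norm(r1-r2),"ang",np.arctan2(v[1],v[0]))
t=[B(*p,.008) for p in[(756,63),(745,319),(62,35),(37,290)]]
g=[B(*p,.016) for p in[(512,130),(500,225),(628,106),(618,262),(275,120),(270,215)]]
print("tray",np.round(t,4).tolist(),"\nguides",np.round(g,4).tolist())
v=(g[4]+g[5]-g[0]-g[1]);a=np.arctan2(v[1],v[0]); e=(t[3]-t[1]+t[2]-t[0]);print("ang guides",a,"tray",np.arctan2(e[1],e[0]))
a=np.arctan2(e[1],e[0])
u=np.array([np.cos(a),np.sin(a),0]); 
o1=(g[0]+g[1])/2+.045*u; o2=(g[2]+g[3])/2+.105*u; o3=(t[0]+t[1])/2+.170*u
print("origin est",o1,o2,o3)
go([*C[:2],.12],np.arctan2(1,0));
E
```

```text
mag [ 0.4319 -0.2433  0.06  ] len 0.10169629248364757 w 0.0399407901433004 0.039870803783446235 ang 1.4537055701228758
tray [[0.56, -0.0888, 0.008], [0.4318, -0.075, 0.008], [0.5978, 0.2646, 0.008], [0.4695, 0.2773, 0.008]] 
guides [[0.533, 0.0361, 0.016], [0.4859, 0.0441, 0.016], [0.5413, -0.0228, 0.016], [0.4637, -0.0137, 0.016], [0.5459, 0.1551, 0.016], [0.4984, 0.1586, 0.016]]
ang guides 1.4619862466072482 tray 1.4641544507121176
origin est [0.51420614 0.0848655  0.016     ] [0.51363798 0.08612103 0.016     ] [0.51399159 0.08716615 0.008     ]
shift [-483.3 -735.6  129.8] turn [ 1.283 -1.859] q6 -0.106 toolx ang 2.854 grasp now [0.1773 0.5992 0.2493] tilt [ 0.    -0.001 -1.   ]
```

Run:
```python
from h import *
for p in [(.42,.45,.205),(.55,.15,.205),(.5,-.1,.2),(.432,-.243,.175)]: go(p,1.454)
```

```text
shift [-275.   -74.2   44.3] turn [ 1.4   -1.742] q6 -0.106 toolx ang 2.854 grasp now [0.1773 0.5992 0.2493] tilt [ 0.    -0.001 -1.   ]
shift [-484.8 -325.    44.5] turn [ 1.4   -1.742] q6 -0.106 toolx ang 2.854 grasp now [0.1773 0.5992 0.2493] tilt [ 0.    -0.001 -1.   ]
shift [-507.9 -578.9   49.7] turn [ 1.4   -1.742] q6 -0.106 toolx ang 2.854 grasp now [0.1773 0.5992 0.2493] tilt [ 0.    -0.001 -1.   ]
shift [-483.3 -735.3   74.8] turn [ 1.4   -1.742] q6 -0.106 toolx ang 2.854 grasp now [0.1773 0.5992 0.2493] tilt [ 0.    -0.001 -1.   ]
```

Call:
arm_command:
  rows: [-275,-74,44,0.3,100,-275,-74,44,0.3,100,-275,-74,44,0.3,100,-275,-74,44,0.6,100,-275,-74,44,0.6,100,-275,-74,44,0.6,100,-485,-325,44,1.0,100,-485,-325,44,1.0,100,-485,-325,44,1.2,100,-485,-325,44,1.4,100,-485,-325,44,1.4,100,-485,-325,44,1.4,100]

```text
clock: 1.35
tool_pos: [0.5398, 0.1731, 0.3607]
orientation: [-2.353, -2.081, 0.0]
wrist_force: [1.0, 0.7, 0.5]
gripper_width: 1.002
grip_force: 0.0
```

Run:
```python
from h import *
for p in [(.5,-.1,.2),(.432,-.243,.175)]: go(p,1.454)
```

```text
shift [-275.9   -6.1    5.7] turn [-0.006  3.136] q6 0.316 toolx ang 1.448 grasp now [0.5398 0.1731 0.2057] tilt [ 0. -0. -1.]
shift [-426.1  -56.2   30.6] turn [-0.006  3.136] q6 0.316 toolx ang 1.448 grasp now [0.5398 0.1731 0.2057] tilt [ 0. -0. -1.]
```

Call:
arm_command:
  rows: [-270,-6,6,0,100,-270,-6,6,0,100,-270,-6,6,0,100,-270,-6,6,0,100,-270,-6,6,0,100,-426,-56,30,0,100,-426,-56,30,0,100,-426,-56,30,0,100,-426,-56,30,0,100,-426,-56,30,0,100,-426,-56,30,0,100,-426,-56,30,0,100]

```text
clock: 2.55
tool_pos: [0.4342, -0.2409, 0.3307]
orientation: [-2.347, -2.088, -0.0]
wrist_force: [0.6, -0.0, -0.3]
gripper_width: 1.0
grip_force: 0.0
```

Run:
```python
from h import *
s=read_state(); go((.432,-.243,.045),1.454)
p,d=get_image("wrist"); c=cam("wrist",s)
print(proj(c,[.4319,-.2433,.06]))
cv2.imwrite("pics/w1.png",p[:,:,::-1]); np.save("w1.npy",d)
```

```text
shift [ -2.4  -2.  130.7] turn [ 0.    -3.141] q6 -0.523 toolx ang 1.454 grasp now [ 0.4342 -0.2408  0.1757] tilt [ 0. -0. -1.]
[317.46937392 200.95960901]
```

View pics/w1.png

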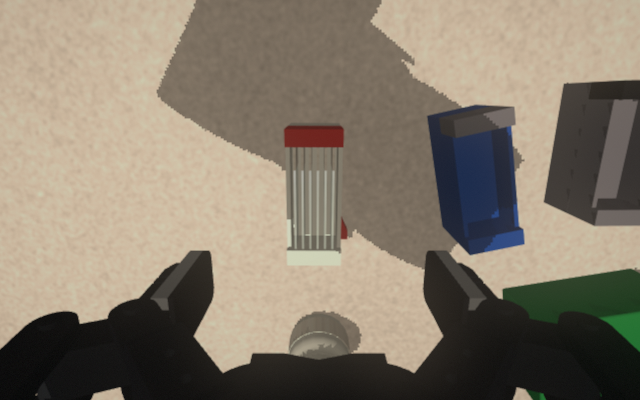

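Run:
```python
from h import *
s=read_state(); c=cam("wrist",s)
n1,n2,r1,r2=[pz(c,*p,.06) for p in[(285.5,127),(343.5,127),(287.5,264.5),(341,264.5)]]
C=(n1+n2+r1+r2)/4; v=(n1+n2-r1-r2)/2
print(C.round(4),np.linalg.norm(v),np.linalg.norm(n1-n2),np.linalg.norm(r1-r2),np.arctan2(v[1],v[0]))
go([*C[:2],.046],np.arctan2(v[1],v[0]))
```

```text
[ 0.43   -0.2418  0.06  ] 0.10122159503176298 0.03889998562887801 0.03997008389285383 1.4507300599093425
shift [ -1.6  -4.2 129.8] turn [ 0.004 -3.137] q6 -0.523 toolx ang 1.455 grasp now [ 0.4344 -0.2406  0.1758] tilt [ 0.  0. -1.]
```

Call:
arm_command:
  rows: [-2,-4,60,0,100,-2,-4,60,0,100,-2,-4,90,0,100,-2,-4,110,0,100,-2,-4,129,0,100,-2,-4,129,0,100,-2,-4,129,0,100,-2,-4,129,0,0,-2,-4,129,0,0,-2,-4,129,0,0,-2,-4,129,0,0,-2,-4,129,0,0]
  force: 40

```text
clock: 3.8
tool_pos: [0.4299, -0.2431, 0.2025]
orientation: [2.347, 2.087, 0.001]
wrist_force: [-0.2, 0.7, 7.5]
gripper_width: 0.462
grip_force: 39.9
```

Call:
arm_command:
  rows: [0,0,0,0,0,0,0,0,0,0,0,0,0,0,0,0,0,-20,0,0,0,0,-40,0,0,0,0,-80,0,0,0,0,-80,0,0,0,0,-80,0,0]

```text
clock: 4.6
tool_pos: [0.4296, -0.2429, 0.2822]
orientation: [2.346, 2.087, 0.001]
wrist_force: [-0.2, -0.8, -3.1]
gripper_width: 0.458
grip_force: 42.4
```

Run:
```python
from h import *
u=np.array([np.cos(1.464),np.sin(1.464)]); m=np.array([.514,.086])-.11*u
go([*m,.125],1.464)
s=read_state(); p,d=get_image("wrist"); 
q,_=get_image("top"); b=cv2.resize(q[180:320,230:450],None,fx=2.9,fy=2.9)
cv2.imwrite("pics/w2.png",np.vstack([cv2.resize(p,(638,399))[170:360],b])[:,:,::-1])
```

```text
shift [226.5  46.5   2.1] turn [-0.01   3.131] q6 -0.532 toolx ang 1.454 grasp now [ 0.4298 -0.243   0.1272] tilt [-0.001  0.001 -1.   ]
```

View pics/w2.png

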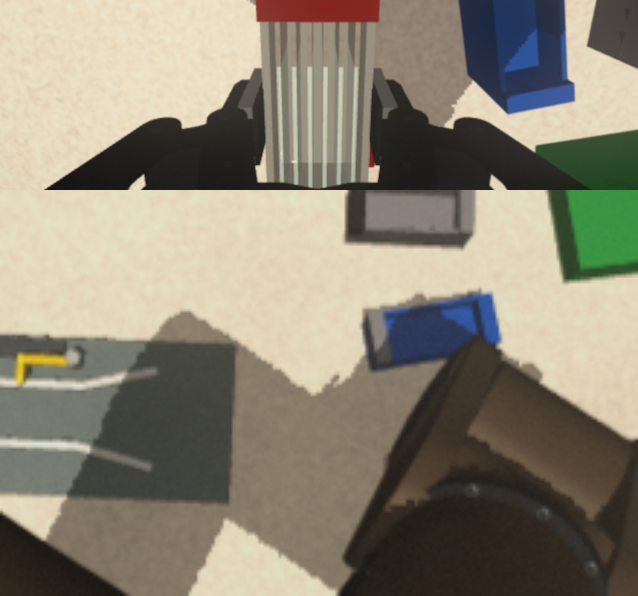

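Call:
arm_command:
  rows: [45,9,0,0,0,90,19,0,0,0,135,28,0,-0.01,0,180,37,0,-0.01,0,210,44,0,-0.01,0,226,46.5,0,-0.01,0,226,46.5,0,-0.01,0,226,46.5,0,-0.01,0,226,46.5,0,-0.01,0]

```text
clock: 5.6
tool_pos: [0.5021, -0.0248, 0.2811]
orientation: [-2.337, -2.098, 0.001]
wrist_force: [-0.1, 0.3, -2.7]
gripper_width: 0.461
grip_force: 42.4
```

Run:
```python
from h import *
u=np.array([np.cos(1.464),np.sin(1.464)]); m=np.array([.514,.086])-.11*u
go([*m,.125],1.464)
s=read_state(); p,d=get_image("wrist"); c=cam("wrist",s); w=np.array([u[1],-u[0]])
for x,y in [(-45,21.5),(-45,-21.5),(-105,35),(-105,-35),(0,21.5),(0,-21.5)]:
    P=np.array([.514,.086])+x/1e3*u-y/1e3*w; print(x,y,proj(c,[*P,.016]).round(1))
cv2.imwrite("pics/w3.png",cv2.resize(p[0:260,120:520],None,fx=2,fy=2)[:,:,::-1])
```

```text
shift [1.4 0.  1.1] turn [-1.000e-03  3.141e+00] q6 -0.073 toolx ang 1.463 grasp now [ 0.5019 -0.0248  0.1261] tilt [ 0.    -0.001 -1.   ]
-45 21.5 [287.5 100.2]
-45 -21.5 [354.4 100.1]
-105 35 [269.9 190.6]
-105 -35 [371.8 190.5]
0 21.5 [285.7  23.6]
0 -21.5 [356.4  23.5]
```

View pics/w3.png

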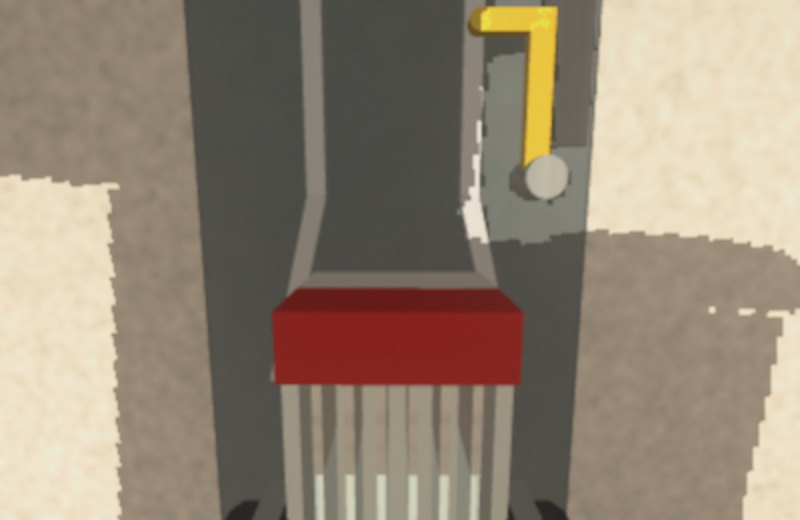

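Run:
```python
from h import *
s=read_state(); c=cam("wrist",s); a=1.464
u=np.array([np.cos(a),np.sin(a)]); n=np.array([-u[1],u[0]]); O=np.array([.514,.086])
def D(x,y,z):
    P=pz(c,120+(x+.5)/2-.5,(y+.5)/2-.5,z)[:2]-O; return (P@u*1e3).round(1),(P@n*1e3).round(1)
for t in [(325,197,.016),(460,203,.016),(321,20,.016),(464,60,.016),(190,100,.008),(598,60,.008),(273,312,.14),(521,312,.14),(313,272,.08),(475,272,.08)]: print(t,D(*t))
g=(s["tool_pos"]+rot(s["orientation"])[:,2]*.155)[:2]-O; print(g@u,g@n)
```

```text
(325, 197, 0.016) (np.float64(-43.9), np.float64(24.7))
(460, 203, 0.016) (np.float64(-45.8), np.float64(-18.7))
(321, 20, 0.016) (np.float64(7.6), np.float64(24.4))
(464, 60, 0.016) (np.float64(-3.5), np.float64(-18.9))
(190, 100, 0.008) (np.float64(-13.9), np.float64(67.9))
(598, 60, 0.008) (np.float64(-2.3), np.float64(-62.0))
(273, 312, 0.14) (np.float64(-60.9), np.float64(21.2))
(521, 312, 0.14) (np.float64(-61.0), np.float64(-18.2))
(313, 272, 0.08) (np.float64(-61.0), np.float64(21.7))
(475, 272, 0.08) (np.float64(-61.0), np.float64(-17.2))
-0.11150195801446094 9.221427148909875e-05
```

Call:
arm_command:
  rows: [1,-1,30,0,0,1,-1,55,0,0,1,-1,65,0,0,1,-1,68,0,0,1,-1,69,0,0,1,-1,69,0,0,1,-1,69,0,0]

```text
clock: 6.35
tool_pos: [0.5016, -0.023, 0.2135]
orientation: [2.336, 2.099, 0.001]
wrist_force: [-0.1, -0.6, -2.4]
gripper_width: 0.461
grip_force: 42.1
```

Call:
arm_command:
  rows: [0,0,1,0,0,0,0,2,0,0,0,0,2,0,0,0,0,2,0,0]

```text
clock: 6.75
tool_pos: [0.5015, -0.0229, 0.2107]
orientation: [2.337, 2.1, 0.0]
wrist_force: [0.2, -0.3, -3.1]
gripper_width: 0.459
grip_force: 42.1
```

Call:
arm_command:
  rows: [0,0,0.7,0,0,0,0,0.7,0,0,0,0,0.7,0,0]

```text
clock: 7.05
tool_pos: [0.5015, -0.0229, 0.2104]
orientation: [2.337, 2.099, 0.0]
wrist_force: [-2.1, -0.3, 5.4]
gripper_width: 0.459
grip_force: 43.2
```

Call:
arm_command:
  rows: [0,0,0,0,100,0,0,0,0,100,0,0,0,0,100,0,0,0,0,100,0,0,-20,0,100,0,0,-60,0,100,-40,0,-80,0,0,-85,0,-80,0,0,-85,0,-80,0,0,-85,0,-80,0,0]

```text
clock: 8.05
tool_pos: [0.4922, -0.1081, 0.29]
orientation: [-2.339, -2.097, -0.0]
wrist_force: [0.1, -0.6, -1.1]
gripper_width: 0.328
grip_force: 0.0
```

Run:
```python
from h import *
s=read_state(); p,d=get_image("wrist"); c=cam("wrist",s); print(s["tool_pos"],s["wrist_force"],s["gripper_width"])
a=1.464;u=np.array([np.cos(a),np.sin(a)]);n=np.array([-u[1],u[0]]);O=np.array([.514,.086])
g=(s["tool_pos"]+rot(s["orientation"])[:,2]*.155)[:2]-O; print(g@u,g@n)
cv2.imwrite("pics/w4.png",p[:,:,::-1])
```

```text
[ 0.49215454 -0.10813674  0.28996685] [ 0.07938752 -0.62237541 -1.07974031] 0.32832271829791776
-0.19532930789819863 0.0010362983519396698
```

View pics/w4.png

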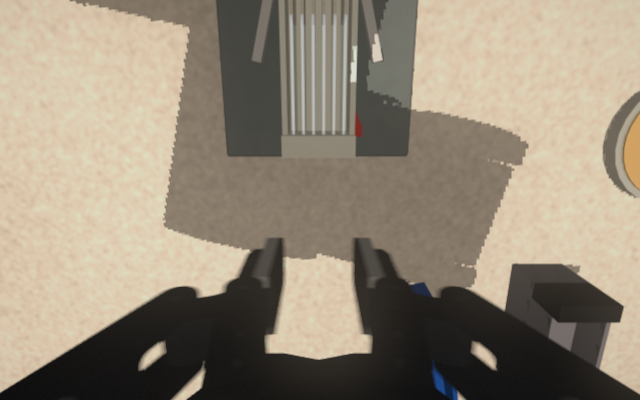

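Call:
arm_command:
  rows: [0,0,30,0,0,0,0,60,0,0,0,0,80,0,0,0,0,90,0,0,0,0,90,0,0,0,0,90,0,0,8,0,90,0,0,16,0,90,0,0,19,0,90,0,0,22,0,90,0,0,25,0,90,0,0]
  force: 40

```text
clock: 9.2
tool_pos: [0.4952, -0.0823, 0.2002]
orientation: [2.336, 2.099, 0.001]
wrist_force: [-0.3, -2.5, 0.6]
gripper_width: -0.0
grip_force: 0.0
```

Call:
arm_command:
  rows: [4,0,0,0,0,8,0,0,0,0,12,0,0,0,0,17,0,0,0,0,22,0,0,0,0,27,0,0,0,0,32,0,0,0,0,37,0,0,0,0,42,0,0,0,0,46,0,0,0,0,50,0,0,0,0]

```text
clock: 10.3
tool_pos: [0.5004, -0.0325, 0.2]
orientation: [-2.337, -2.1, -0.0]
wrist_force: [-0.0, -2.9, 1.0]
gripper_width: 0.002
grip_force: 0.0
```

Call:
arm_command:
  rows: [4,0,0,0,0,8,0,0,0,0,12,0,0,0,0,16,0,0,0,0,20,0,0,0,0,24,0,0,0,0,28,0,0,0,0,32,0,0,0,0,36,0,0,0,0,40,0,0,0,0,42,0,0,0,0,44,0,0,0,0]

```text
clock: 11.5
tool_pos: [0.5051, 0.0111, 0.2]
orientation: [-2.337, -2.1, -0.0]
wrist_force: [0.7, -2.6, 1.5]
gripper_width: -0.002
grip_force: 0.0
```

Call:
arm_command:
  rows: [3,0,0,0,0,6,0,0,0,0,9,0,0,0,0,12,0,0,0,0,15,0,0,0,0]

```text
clock: 12.0
tool_pos: [0.5067, 0.0261, 0.2]
orientation: [-2.337, -2.099, -0.0]
wrist_force: [-0.5, -2.5, 1.1]
gripper_width: 0.001
grip_force: 0.0
```

Call:
arm_command:
  rows: [3,0,0,0,0,6,0,0,0,0,9,0,0,0,0,12,0,0,0,0]

```text
clock: 12.4
tool_pos: [0.508, 0.0377, 0.2]
orientation: [2.337, 2.099, -0.0]
wrist_force: [-1.0, -6.3, 1.3]
gripper_width: 0.001
grip_force: 0.0
```

Call:
arm_command:
  rows: [3,0,0,0,0,6,0,0,0,0,9,0,0,0,0,12,0,0,0,0,15,0,0,0,0,18,0,0,0,0,20,0,0,0,0]

```text
clock: 13.1
tool_pos: [0.5099, 0.0574, 0.2]
orientation: [-2.337, -2.099, 0.002]
wrist_force: [-2.9, -10.0, 3.6]
gripper_width: -0.001
grip_force: 0.0
```

Call:
arm_command:
  rows: [2,0,0,0,0,4,0,0,0,0,6,0,0,0,0,8,0,0,0,0]

```text
clock: 13.5
tool_pos: [0.5106, 0.0652, 0.2]
orientation: [-2.337, -2.099, 0.002]
wrist_force: [-4.2, -10.9, 3.9]
gripper_width: -0.004
grip_force: 0.0
```

Call:
arm_command:
  rows: [1,0,0,0,0,2,0,0,0,0,3,0,0,0,0]

```text
clock: 13.8
tool_pos: [0.5109, 0.0681, 0.2]
orientation: [-2.337, -2.099, 0.002]
wrist_force: [-3.9, -11.4, 3.8]
gripper_width: 0.005
grip_force: 0.0
```

Call:
arm_command:
  rows: [1,0,0,0,0,2,0,0,0,0]

```text
clock: 14.0
tool_pos: [0.5111, 0.0701, 0.2]
orientation: [-2.337, -2.099, 0.002]
wrist_force: [-4.6, -11.0, 4.3]
gripper_width: -0.001
grip_force: 0.0
```

Call:
arm_command:
  rows: [1,0,0,0,0,2,0,0,0,0]

```text
clock: 14.2
tool_pos: [0.5113, 0.0721, 0.2]
orientation: [-2.337, -2.099, 0.002]
wrist_force: [-3.3, -10.5, 4.6]
gripper_width: 0.005
grip_force: 0.0
```

Call:
arm_command:
  rows: [1,0,0,0,0,1.5,0,0,0,0]

```text
clock: 14.4
tool_pos: [0.5118, 0.0737, 0.2]
orientation: [-2.337, -2.099, 0.001]
wrist_force: [-1.5, -9.8, 2.9]
gripper_width: 0.001
grip_force: 0.0
```

Call:
arm_command:
  rows: [0.7,0,0,0,0,1.2,0,0,0,0]

```text
clock: 14.6
tool_pos: [0.5119, 0.0748, 0.2]
orientation: [-2.337, -2.099, 0.001]
wrist_force: [-1.8, -11.3, 3.4]
gripper_width: -0.001
grip_force: 0.0
```

Call:
arm_command:
  rows: [0.5,0,0,0,0,1,0,0,0,0]

```text
clock: 14.8
tool_pos: [0.512, 0.0756, 0.2001]
orientation: [-2.337, -2.099, 0.002]
wrist_force: [-3.0, -13.9, 4.2]
gripper_width: 0.003
grip_force: 0.0
```

Call:
arm_command:
  rows: [-1,0,0,0,0,-2,0,0,0,0,-3,0,0,0,0,-4,0,0,0,0]

```text
clock: 15.2
tool_pos: [0.5116, 0.0721, 0.1999]
orientation: [-2.337, -2.099, 0.001]
wrist_force: [-0.0, -6.1, 0.3]
gripper_width: 0.0
grip_force: 0.0
```

Call:
arm_command:
  rows: [-1,0,0,0,0,-2,0,0,0,0,-3,0,0,0,0,-3,0,0,0,0]

```text
clock: 15.6
tool_pos: [0.5113, 0.0693, 0.2]
orientation: [-2.337, -2.099, -0.0]
wrist_force: [-0.8, -0.0, -0.8]
gripper_width: 0.001
grip_force: 0.0
```

Call:
arm_command:
  rows: [-10,0,0,0,0,-30,0,0,0,0,-70,0,0,0,0,-90,0,-30,0,0,-90,0,-80,0,0,-90,0,-120,0,0,-90,0,-120,0,0,-90,0,-120,0,0]

```text
clock: 16.4
tool_pos: [0.5014, -0.0206, 0.3206]
orientation: [2.336, 2.098, 0.002]
wrist_force: [-0.2, -0.1, -0.8]
gripper_width: -0.004
grip_force: 0.0
```

Run:
```python
from h import *
s=read_state(); p,d=get_image("wrist"); q,_=get_image("top"); r,_=get_image("scene")
print(s["tool_pos"],s["wrist_force"])
cv2.imwrite("pics/w5.png",np.hstack([p[0:260,150:490],r[90:350,200:620]])[:,:,::-1])
```

```text
[ 0.50141478 -0.02064383  0.32060683] [-0.21034733 -0.08298237 -0.75647587]
```

View pics/w5.png

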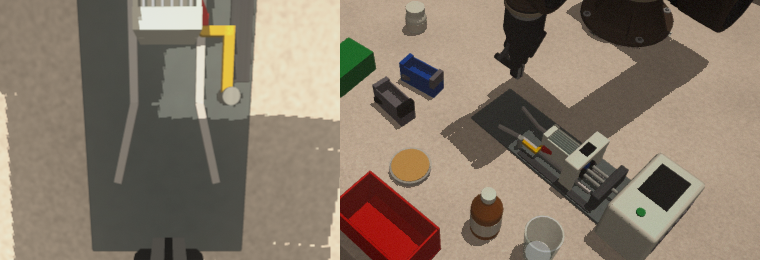

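The picture shows the magazine upright in the track. The yellow pawl's tip, at (205,30), is snapped in behind the red cam at (205,12). The spares and the other things on the bench are undisturbed.

```bash
python3 -c "
from cell import *
print(finish_job())"
```

```text
the job is handed in; nothing more can be done
None
```

The white magazine is in the feed track, latched behind the yellow pawl and let go; the highest wrist-force reading in the track was about 15 N, and the job was handed in at about 16.5 s.

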